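# Lay the stone award down against the stop bar for engraving

## Robot

A 7-joint arm with a two-finger parallel gripper is mounted at the origin on the work surface. World frame = base frame: x ahead of the robot, y to its left, z up, the work surface at z = 0. Lengths are in m, angles in rad, forces in N, time in s.
With the tool pointing down it reaches from about 0.425 to 0.925 m from the base axis. Payload 6.8 kg.
Tool frame: the origin (TCP) lies at the centre of the arm's flange, where the gripper is bolted on; the fingertips stand 173 mm ahead of it and the grasp point (between the pads) lies 155 mm ahead of it (r.hold_point_z is the distance from the TCP to the grasp point, in m); z points along the fingers, x is the direction in which the jaws open and shut, and the axes are right-handed (so a half turn about z gives the same grasp; the last joint's range is limited). The gripper opens to 85 mm and grips with 20 to 120 N. Pads are 22 mm wide; open, the fingers measure 114 mm over their backs; the gripper's body (76 mm by 85 mm) begins 54 mm behind the grasp point. The pads swing forward as they close: fully open they stand 13 mm farther back than shut.
Start: joints at [-0.108, 0.477, 0.022, 1.555, -0.011, 1.109, -0.083], TCP at [0.675, 0, 0.405] pointing down, gripper open.
Joint ranges: [-2.96, 2.96], [-0.34, 2.1], [-1.41, 1.46], [0.24, 2.44], [-1.37, 4.51], [0.17, 1.92], [-2.96, 2.96]. Speed limits (rad/s): [2.39, 2.39, 3.14, 3.14, 3.14, 3.14, 3.14].

## Interface

Orientations are given as a rotation vector (axis times angle).
In Python, from bench import r gives the robot as it stands.
- The arm moves only by the tool apply_moves, never from a script. Its arguments are lists of equal length, an entry for each row: "dp": the shift along the tool's x, y, z scaled (see below), a list of three; "twist": the turn, a rotation vector about the tool's x, y, z scaled (see below), a list of three; "jaw": the closure in counts, from 0 (fully open) to 255 (shut). In form: {"dp": [[x, y, z], ...], "twist": [[rx, ry, rz], ...], "jaw": [jaw, ...]}. A call has 1 to 20 rows; each row shifts and turns the pose as measured when the row begins, along the tool's axes as they then stand; what a row does not reach is not made up. The controller multiplies each number of a shift by 12 cm and each number of a turn by 120 degrees. A row lasts 1/10 s, in which the tool goes at most 50 mm and 8.59 degrees, less where a joint would pass 70% of its speed; a pose out of reach is approached as far as the arm can. A call with a number of a shift or a turn outside -1 to 1 is refused whole. A call with a gripper value outside its range is refused whole. The fingers move at their own pace and stop on an object; "grip_force" is the grip in N (left out, the last holds). Time passes only in rows, so rows that do not move let the fingers close. It gives the time, the measured TCP pose, the force and the opening at its end, in the units of the state.
- r.get_obs(): the state, without advancing time (a new reading comes with each control period).
- r.grab_frame(name): name is "scene" or "side" or "wrist"; returns a dict with "color" (480x640x3 uint8, red, green, blue), "z_map" (480x640 float32, m along the optical axis (not along the pixel's ray), 0 where there is no reading), "intrinsics" (3x3 intrinsics, pixels), "R" (3x3) and "t" (3): a world point X has camera coordinates R X + t; the wrist camera has in their place "hand_eye" (4x4, takes a point from camera to tool coordinates, whose origin is the TCP and whose axes are the tool frame's). Camera axes: x right, y down, z forward; pixel columns grow to the right and rows downward; lengths in m; the calibration is good to about 2 mm. A picture is of the moment at which its call begins: read the wrist's pose just before it.
- r.hand_in(): hands the job in, once; it reports no verdict.
The state is a dict: "clock": time; "joints": joint angles; "qvel": joint speeds; "tau": joint torques, N m; "tcp_pos": TCP position; "orientation": TCP orientation; "contact_force": force on the tool from outside, world axes, zero at the start; "moment": the same for the moment, N m; "grip_width": finger opening in m.
Only numpy, scipy, OpenCV 4.12 (cv2) and the standard library are available. Lean on these libraries where they do the work, as an engineer would, in place of code of your own. Each camera call takes 0.05 s, during which the arm holds its last target.

## Task

Tip the tall stone award over towards the robot so that it comes down gently on its back on the cork, front side up, and finish with its foot end flat and square against the steel stop bar. Do it with fingers alongside it, pushing it over and easing it down: never pinch or lift it, never let it drop, and leave everything else where it is.

Things in the scene. Friction and masses are not known exactly. Their poses are not given: they have to be found in the camera images.
- plate: loading plate of the laser marker, fixed to the counter: aluminium, 330 (x) x 370 (y) x 12 mm, origin at the centre of its underside, z up, its x within 0.25 rad of the robot's x. Flat cork covers it from x -148 to +120 mm and y -161 to +161 mm, top at z = 16 mm. The stop bar stands across the cork's far (+x) end.
- stop (a point): middle of the foot of the steel stop bar's face that looks towards the robot, at cork height (plate x 120, y 0, z 16 mm); axes as the plate: x points into the bar, y runs along it. The bar is 20 (x) x 322 (y) mm and stands 14 mm above the cork.
- award: tall stone award, a solid marble block 34 mm thick (x), 50 wide (y), 140 tall (z), edges rounded 2 mm, 0.54 to 0.74 kg. Starts upright, 20 to 70 mm before the stop bar, within 0.22 rad of the plate's yaw. Origin at the centre of its foot; z runs foot to head; +x is the front (fine engraved border), facing the bar; -x the back, facing the robot. Lying as wanted: x up, z level, away from the bar
- award_toe (a point): middle of the award's lower back edge (x -17, y 0, z 0 mm in the award), the edge it turns about when tipped towards the robot; it stays on the cork, 16 mm above the counter. The foot may slide on the cork. Past about 14 degrees of lean the award falls by itself unless held under its back.
- award_head (a point): middle of the award's upper back edge (x -17, y 0, z 140 mm in the award), the edge that comes down on the cork; letting it fall freely from more than about 20 mm (turning at over 6 rad/s) is a drop
- tile: bystander on the plate: slate tile 50 x 50 x 10 mm, lying near the stop bar at the plate's +y side; origin under its centre
- gauge: bystander on the plate: aluminium focus gauge, a turned post 28 mm across the foot and 60 mm tall, standing on the cork near the plate's -y edge; origin under its centre
- giftbox: bystander on the counter: closed red gift box 89 x 89 x 45 mm; origin under its centre
- openbox: bystander on the counter: open red box base 100 x 85 x 28 mm; origin under its centre
- phone: bystander on the counter: black phone 145 x 70 x 9 mm; origin under its centre
- mouse: bystander on the counter: white computer mouse 100 x 58 x 32 mm; origin under its centre
- marker: bystander on the counter: orange marker 146 x 14 x 13 mm; origin under its middle
Things that resemble listed ones, but are neither listed nor needed, are in the scene too. What is shaped like the award but black or yellow is not meant.

How it is judged:
By the outcome, as a careful person would: the job done as asked, in the order asked, and still so for the second after the job is handed in, with the robot touching nothing.
It also fails if it takes over 67 s, if anything falls off the work surface, if the arm or the gripper's body presses on something with over 40 N, if the wrist force passes 120 N, or if a joint passes its speed limit or range.

## Working session

There is one attempt and no reset: what is moved stays moved. The work goes in short steps, Python scripts to look and compute and a tool call to move; the robot and the scene stay as the last step left them, time stands still between calls to the robot, and variables do not carry over. Pictures are saved under pics/ and viewed, and the job is handed in when it is done.

Besides the shell and the picture viewer there is one more tool, called after "Emit:" as name(argument=value, ...), one argument or row to a line, values as JSON. apply_moves: Moves the arm, as the interface text tells. Shifts and turns lie within -1 to 1; 1 stands for 12 cm of shift or 120 degrees of turn. Its arguments: {"type":"object","properties":{"dp":{"type":"array"},"twist":{"type":"array"},"jaw":{"type":"array"},"grip_force":{"type":"number"}},"required":["dp","twist","jaw"]}

```bash
ls; mkdir -p pics; cat > h.py <<'E'
import numpy as np,cv2
from bench import r
from scipy.spatial.transform import Rotation as Ro
def save(n,c): cv2.imwrite('pics/'+n,cv2.cvtColor(c,cv2.COLOR_RGB2BGR))
def world(f,o=None):
    z=f['z_map'];K=f['intrinsics'];v,u=np.mgrid[:480,:640]
    P=np.stack([(u-K[0,2])/K[0,0]*z,(v-K[1,2])/K[1,1]*z,z],-1)
    if 'R' in f: return (P-f['t'])@f['R']
    H=f['hand_eye'];P=P@H[:3,:3].T+H[:3,3]
    return P@Ro.from_rotvec(o['orientation']).as_matrix().T+np.array(o['tcp_pos'])
E
python3 - <<'E'
from h import *
import pickle
o=r.get_obs();print(o)
for n in ['scene','side','wrist']:
    o=r.get_obs();f=r.grab_frame(n);save(n+'0.png',f['color']);pickle.dump((o,f),open(n+'0.pkl','wb'))
    if 'R' in f: print(n,-f['R'].T@f['t'],f['R'][2])
E
```

```text
pics
{'clock': 0.0, 'joints': array([-0.10811737,  0.47781153,  0.02232366,  1.55646027, -0.01146435,
        1.10931093, -0.08307486]), 'qvel': array([ 1.78597815e-04,  1.52943048e-03, -8.33546165e-04,  1.50107902e-03,
       -4.02179081e-04,  4.93228827e-04, -9.12772293e-05]), 'tau': array([-5.45967814e-04, -5.96443820e+01,  1.60769675e+00, -2.81194621e+01,
        1.24063640e-02,  9.39900521e-03,  2.20753498e-05]), 'tcp_pos': array([6.74720147e-01, 2.38570419e-05, 4.03713738e-01]), 'orientation': array([ 3.14142769e+00,  1.47970918e-04, -2.91340445e-03]), 'contact_force': array([0.36785305, 0.14414328, 0.14996141]), 'moment': array([-0.01079396, -0.00471422,  0.01209495]), 'grip_width': 0.08521711756296957}
scene [1.43850276e+00 7.16871369e-04 1.08070240e+00] [-0.65029351 -0.03195507 -0.75901069]
side [ 0.54124909 -0.89248004  0.94201705] [ 0.03156642  0.7130743  -0.70037747]
```

View pics/scene0.png

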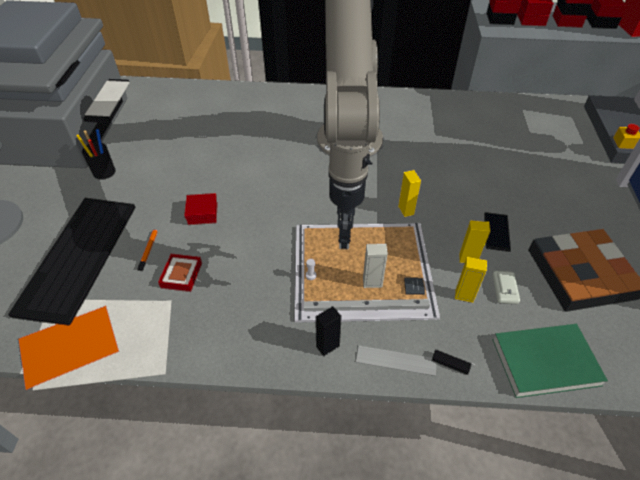

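View pics/side0.png

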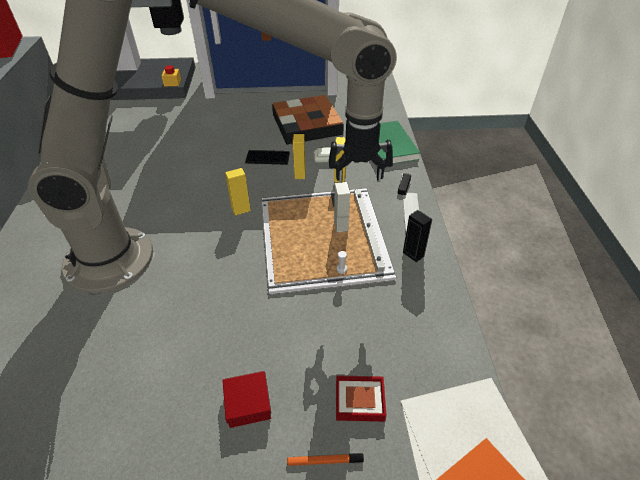

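View pics/wrist0.png

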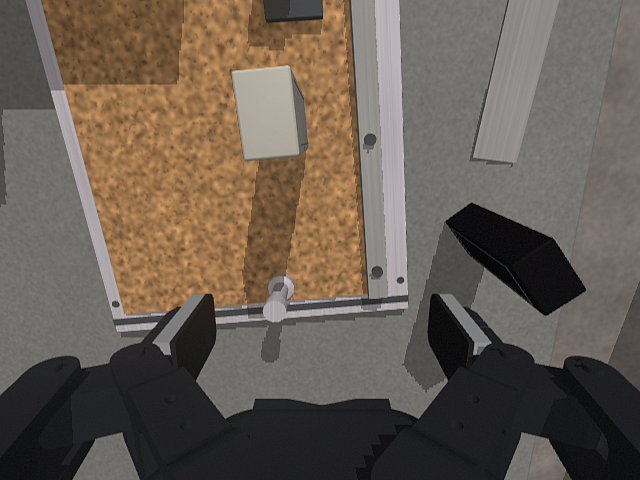

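The award is the grey-white block at scene (375,265), side (341,207) and wrist (270,112). Its look-alikes are ruled out by colour: yellow at scene (410,193), (474,242) and (471,280), black at (328,331). Next I'll enlarge it and measure.

```bash
python3 - <<'E'
from h import *
import pickle
ims=[]
D={n:pickle.load(open(n+'0.pkl','rb')) for n in ['scene','side','wrist']}
f=D['scene'][1];c=cv2.resize(f['color'][215:325,285:445],None,fx=4,fy=4,interpolation=cv2.INTER_CUBIC);save('c_scene.png',c)
f=D['side'][1];c=cv2.resize(f['color'][170:300,255:400],None,fx=4,fy=4,interpolation=cv2.INTER_CUBIC);save('c_side.png',c)
for n in D:
    o,f=D[n];P=world(f,o);z=P[...,2];ok=f['z_map']>0
    # cork color
    hsv=cv2.cvtColor(f['color'],cv2.COLOR_RGB2HSV)
    cork=ok&(hsv[...,0]<20)&(hsv[...,1]>90)&(abs(z-.016)<.012)&(P[...,0]>.4)&(P[...,0]<1)&(abs(P[...,1])<.25)
    print(n,'cork',cork.sum(),np.median(z[cork]),P[cork].min(0),P[cork].max(0))
    top=ok&(abs(z-.156)<.008)&(hsv[...,1]<60)&(P[...,0]>.5)&(P[...,0]<.95)&(P[...,1]>-.3)&(P[...,1]<.2)
    nn,lab,st,ce=cv2.connectedComponentsWithStats(top.astype(np.uint8))
    for i in range(1,nn):
        if st[i,4]>15:
            q=P[lab==i];rc=cv2.minAreaRect((q[:,:2]*1000).astype(np.float32));print(n,'top',st[i],q.mean(0),rc)
E
```

```text
scene cork 6642 0.015837811565484968 [ 0.43185529 -0.11735953  0.00765338] [0.71530601 0.22211651 0.02701757]
scene top [366 244  22  13 252] [0.64796422 0.07952995 0.15528103] ((647.0537109375, 79.8093032836914), (37.00273895263672, 49.85172653198242), 3.9038872718811035)
side cork 6904 0.01578155850292202 [ 0.43089108 -0.12098775  0.00568746] [0.83872128 0.22440606 0.02770916]
side top [335 182  15  15 181] [0.64263175 0.07563766 0.15472562] ((643.490966796875, 78.10609436035156), (34.65340042114258, 56.095088958740234), 6.256130218505859)
wrist cork 75594 0.016300487756524706 [ 0.42885238 -0.12019697  0.01077002] [0.81325382 0.18286096 0.02681157]
wrist top [ 231   66   69   95 5301] [0.64333888 0.08030683 0.15607004] ((643.0029296875, 79.64604187011719), (33.86929702758789, 49.7493782043457), 5.187232494354248)
```

View pics/c_scene.png

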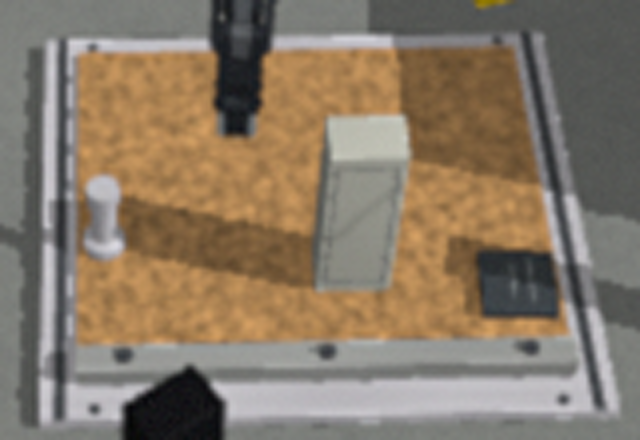

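View pics/c_side.png

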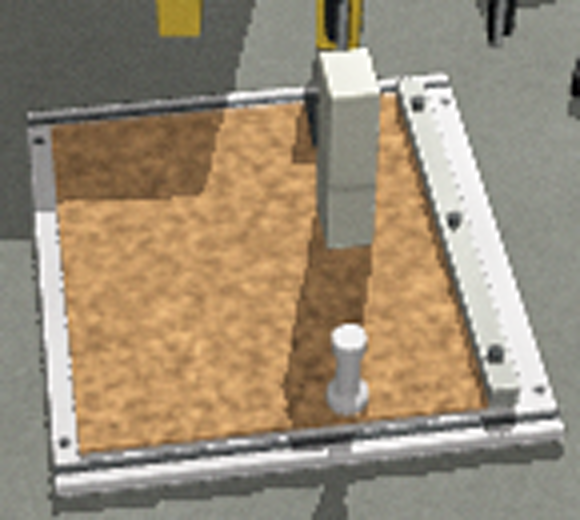

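```bash
python3 - <<'E'
from h import *
import pickle
D={n:pickle.load(open(n+'0.pkl','rb')) for n in ['scene','side','wrist']}
for n in D:
    o,f=D[n];P=world(f,o);z=P[...,2];ok=f['z_map']>0
    hsv=cv2.cvtColor(f['color'],cv2.COLOR_RGB2HSV)
    reg=ok&(P[...,0]>.66)&(P[...,0]<.80)&(abs(P[...,1]-.05)<.2)
    bar=reg&(abs(z-.030)<.004)&(hsv[...,1]<60)&(hsv[...,2]>70)
    nn,lab,st,ce=cv2.connectedComponentsWithStats(bar.astype(np.uint8))
    i=1+np.argmax(st[1:,4]);q=P[lab==i];print(n,st[i])
    rc=cv2.minAreaRect((q[:,:2]*1000).astype(np.float32));print(rc,cv2.boxPoints(rc).round(1).tolist())
    # lower-x edge: bins along y
    e=[]
    for y in np.arange(-.1,.2,.01):
        s=q[abs(q[:,1]-y)<.005]
        if len(s)>5:e.append((y,np.percentile(s[:,0],4),np.percentile(s[:,0],96)))
    e=np.array(e)
    if len(e)>4: print('near edge fit',np.polyfit(e[:,0],e[:,1],1),'far',np.polyfit(e[:,0],e[:,2],1))
    # cork plane
    cork=reg*0+ok&(hsv[...,0]<20)&(hsv[...,1]>90)&(abs(z-.016)<.012)&(P[...,0]>.4)&(P[...,0]<.8)&(abs(P[...,1])<.25)
    q=P[cork>0];rc=cv2.minAreaRect((q[:,:2]*1000).astype(np.float32));print('cork',rc)
E
```

```text
scene [304 299 126  10 831]
((722.1513061523438, 65.60952758789062), (24.426437377929688, 320.4714050292969), 5.272093296051025) [[695.2999877929688, 224.0], [724.7000122070312, -95.0999984741211], [749.0, -92.80000305175781], [719.5999755859375, 226.3000030517578]]
near edge fit [-0.08900217  0.71849467] far [-0.08804557  0.73739541]
cork ((572.7763671875, 51.35527038574219), (264.2318115234375, 320.6907653808594), 5.323848247528076)
side [354 189  31  80 545]
((719.0026245117188, 65.63719177246094), (21.21028709411621, 324.30157470703125), 5.027036666870117) [[694.2000122070312, 226.1999969482422], [722.5999755859375, -96.80000305175781], [743.7999877929688, -95.0], [715.4000244140625, 228.10000610351562]]
near edge fit [-0.09023707  0.71584337] far [-0.09202727  0.73386946]
cork ((575.9481201171875, 52.025474548339844), (268.3349609375, 327.9769287109375), 5.03359317779541)
wrist [ 351    0   37  299 6148]
((721.29052734375, 41.36229705810547), (20.21856117248535, 274.7687683105469), 5.187908172607422) [[698.7999877929688, 177.3000030517578], [723.5999755859375, -96.4000015258789], [743.7999877929688, -94.5], [718.9000244140625, 179.10000610351562]]
near edge fit [-0.09098293  0.71572308] far [-0.08648152  0.73366146]
cork ((576.1441650390625, 42.70967102050781), (268.8112487792969, 304.71826171875), 5.212957859039307)
```

The crops confirm the block: at c_scene (365,200) it is light stone with the engraved border facing the bar, and the side crop agrees. The plate yaw is about +5.1° and the award yaw about +5°. The award is centred near (0.643, 0.080), with about 48 mm between its front and the bar. I'll straddle it front and back, with the fingers loose, and start by moving above it.

Emit:
apply_moves(
  dp=[
    [-0.09,-0.22,0],
    [-0.09,-0.22,0],
    [-0.09,-0.22,0],
    [0,0,0],
    [0,0,0],
  ],
  twist=[
    [0,0,0],
    [0,0,0],
    [0,0,-0.0425],
    [0,0,0],
    [0,0,0],
  ],
  jaw=[75,75,75,75,75],
  grip_force=20,
)

```text
clock: 0.65
tcp_pos: [0.641, 0.0803, 0.4018]
orientation: [3.137, 0.14, -0.008]
contact_force: [1.6, -0.4, -0.4]
grip_width: 0.0606
```

```bash
cat >> h.py <<'E'
PY=np.deg2rad(5.1);ax=np.array([np.cos(PY),np.sin(PY)]);ay=np.array([-ax[1],ax[0]])
C=np.array([.6435,.0795])   # award start centre
def st():
    o=r.get_obs();R=Ro.from_rotvec(o['orientation']).as_matrix();p=np.array(o['tcp_pos'])
    d=p[:2]-C
    print('t %.2f tcp %s u(from toe,mm) %.1f v %.1f z %.1f yaw %.2f tilt %s g %.1f F(u,v,z) %s'%(o['clock'],p.round(4),d@ax*1e3+17,d@ay*1e3,p[2]*1e3,np.degrees(np.arctan2(R[1,0],R[0,0])),(R[:2,2]*57.3).round(2),o['grip_width']*1e3,np.array([o['contact_force'][:2]@ax,o['contact_force'][:2]@ay,o['contact_force'][2]]).round(1)))
    return o
E
python3 - <<'E'
from h import *
import pickle
o=st();f=r.grab_frame('wrist');save('wrist1.png',f['color'])
P=world(f,o);z=P[...,2]
hsv=cv2.cvtColor(f['color'],cv2.COLOR_RGB2HSV)
top=(f['z_map']>0)&(abs(z-.156)<.006)&(hsv[...,1]<60)&(hsv[...,2]>80)
nn,lab,s,ce=cv2.connectedComponentsWithStats(top.astype(np.uint8))
for i in range(1,nn):
    if s[i,4]>200: print(s[i],cv2.minAreaRect((P[lab==i][:,:2]*1000).astype(np.float32)))
print(f['hand_eye'].round(3))
E
```

```text
t 0.65 tcp [0.641  0.0803 0.4018] u(from toe,mm) 14.6 v 1.0 z 401.8 yaw 5.11 tilt [-0.27 -0.11] g 60.6 F(u,v,z) [ 1.6 -0.5 -0.4]
[ 298  208   55   77 4024] ((642.8121948242188, 79.76953887939453), (33.781246185302734, 49.795650482177734), 5.128739356994629)
[[ 1.    -0.    -0.     0.001]
 [ 0.     0.962  0.272 -0.068]
 [ 0.    -0.272  0.962  0.031]
 [ 0.     0.     0.     1.   ]]
```

View pics/wrist1.png

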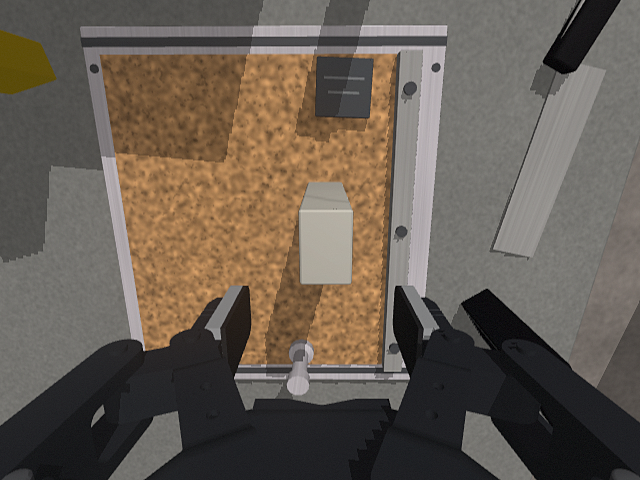

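The award's top is at wrist (326,245), centred between the pads at (235,325) and (415,325), so it is straddled as planned. I'll nudge to centre, descend, and narrow to a loose gap.

Emit:
apply_moves(
  dp=[
    [0.018,0,0.1],
    [0,0,0.2],
    [0,0,0.2],
    [0,0,0.2],
    [0,0,0.16],
    [0,0,0],
    [0,0,0],
    [0,0,0],
  ],
  twist=[
    [0,0.002,0],
    [0,0,0],
    [0,0,0],
    [0,0,0],
    [0,0,0],
    [0,0,0],
    [0,0,0],
    [0,0,0],
  ],
  jaw=[75,75,75,75,75,110,110,110],
)

```text
clock: 1.5
tcp_pos: [0.6458, 0.0723, 0.291]
orientation: [3.134, 0.118, 0.001]
contact_force: [0.1, 1.0, 0.3]
grip_width: 0.0485
```

```bash
python3 - <<'E'
from h import *
o=st();f=r.grab_frame('side');save('side2.png',cv2.resize(f['color'][130:270,270:420],None,fx=4,fy=4,interpolation=cv2.INTER_CUBIC))
E
```

```text
t 1.50 tcp [0.6458 0.0723 0.291 ] u(from toe,mm) 18.6 v -7.4 z 291.0 yaw 4.33 tilt [ 0.04 -0.28] g 48.5 F(u,v,z) [0.2 1.  0.3]
```

View pics/side2.png

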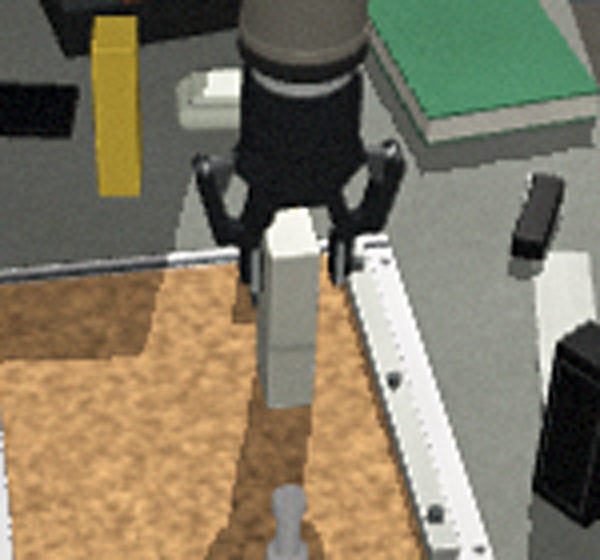

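Side crop: the fingers stand either side of the top, loose (white block at (290,300)). I'll fix the small sideways drift, then push the head towards the robot with the front finger.

Emit:
apply_moves(
  dp=[
    [-0.02,-0.06,0],
    [-0.04,0,0],
    [-0.04,0,0],
    [-0.04,0,0],
    [-0.04,0,0],
    [-0.04,0,0],
    [0,0,0],
  ],
  twist=[
    [0.002,0,-0.006],
    [0,0,0],
    [0,0,0],
    [0,0,0],
    [0,0,0],
    [0,0,0],
    [0,0,0],
  ],
  jaw=[110,110,110,110,110,110,110],
)

```text
clock: 2.25
tcp_pos: [0.6177, 0.078, 0.2953]
orientation: [-3.137, -0.141, -0.014]
contact_force: [0.4, 0.6, 0.3]
grip_width: 0.0486
```

```bash
python3 - <<'E'
from h import *
o=st();f=r.grab_frame('side');save('side3.png',cv2.resize(f['color'][130:270,270:420],None,fx=4,fy=4,interpolation=cv2.INTER_CUBIC))
E
```

```text
t 2.25 tcp [0.6177 0.078  0.2953] u(from toe,mm) -8.8 v 0.8 z 295.3 yaw 5.14 tilt [0.49 0.08] g 48.6 F(u,v,z) [0.4 0.5 0.3]
```

View pics/side3.png

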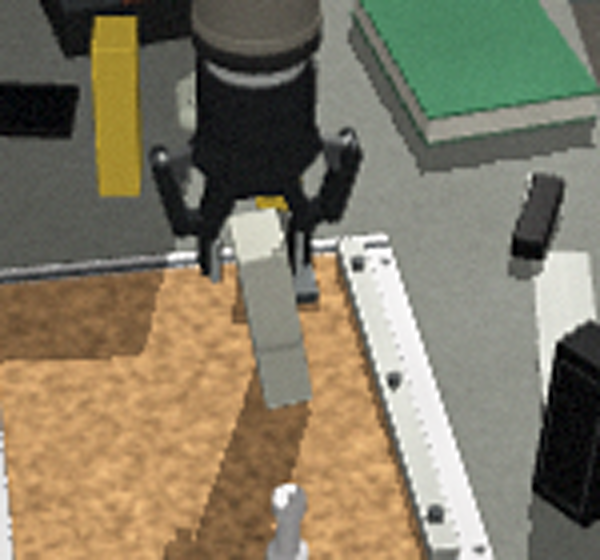

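The award is leaning about 10° and rests on the front finger (crop (270,300)). I'll ease it past balance onto the back finger.

Emit:
apply_moves(
  dp=[
    [-0.03,0,0],
    [-0.03,0,0],
    [-0.03,0,0],
    [-0.03,0,0],
    [0,0,0],
    [0,0,0],
    [0,0,0],
  ],
  twist=[
    [0,-0.004,0],
    [0,0,0],
    [0,0,0],
    [0,0,0],
    [0,0,0],
    [0,0,0],
    [0,0,0],
  ],
  jaw=[110,110,110,110,110,110,110],
)

```text
clock: 3.0
tcp_pos: [0.6018, 0.0765, 0.2944]
orientation: [-3.138, -0.14, 0.005]
contact_force: [0.0, -0.2, 0.6]
grip_width: 0.0486
```

```bash
python3 - <<'E'
from h import *
o=st();f=r.grab_frame('side');save('side4.png',cv2.resize(f['color'][130:270,270:420],None,fx=4,fy=4,interpolation=cv2.INTER_CUBIC))
E
```

```text
t 3.00 tcp [0.6018 0.0765 0.2944] u(from toe,mm) -24.8 v 0.7 z 294.4 yaw 5.13 tilt [-0.17  0.01] g 48.6 F(u,v,z) [-0.  -0.2  0.6]
```

View pics/side4.png

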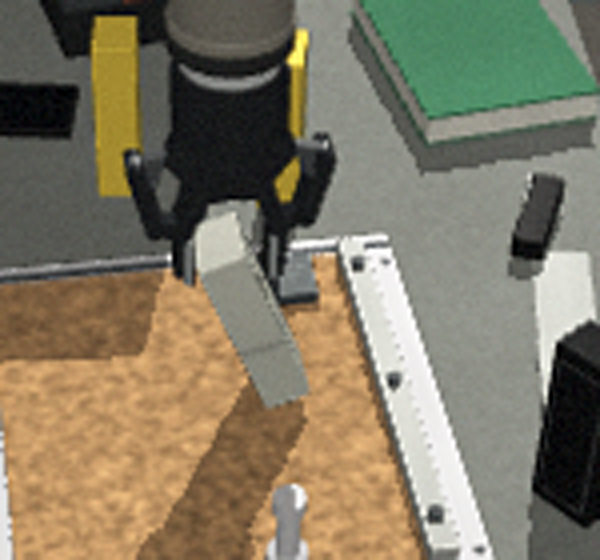

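It now rests on the back finger at about 20°, with the front finger clear. I'll open the jaws slowly, which eases the back finger away, and lower slightly.

Emit:
apply_moves(
  dp=[
    [0,0,0.015],
    [0,0,0.015],
    [0,0,0.015],
    [0,0,0.015],
    [0,0,0.015],
    [0,0,0.015],
    [0,0,0],
    [0,0,0],
  ],
  twist=[
    [0,0,0],
    [0,0,0],
    [0,0,0],
    [0,0,0],
    [0,0,0],
    [0,0,0],
    [0,0,0],
    [0,0,0],
  ],
  jaw=[95,80,65,50,33,16,0,0],
)

```text
clock: 3.85
tcp_pos: [0.6015, 0.0765, 0.282]
orientation: [3.138, 0.14, -0.008]
contact_force: [-1.0, -0.5, -0.7]
grip_width: 0.0858
```

```bash
python3 - <<'E'
from h import *
o=st();f=r.grab_frame('side');save('side5.png',cv2.resize(f['color'][130:270,270:420],None,fx=4,fy=4,interpolation=cv2.INTER_CUBIC))
E
```

```text
t 3.85 tcp [0.6015 0.0765 0.282 ] u(from toe,mm) -25.1 v 0.7 z 282.0 yaw 5.12 tilt [-0.29 -0.02] g 85.8 F(u,v,z) [-1.  -0.4 -0.7]
```

View pics/side5.png

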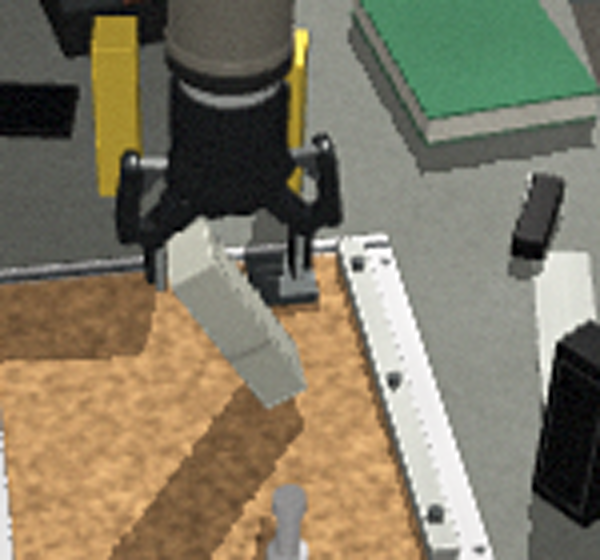

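```bash
cat > rot.py <<'E'
import numpy as np
def path(n,a0,a1,uB0,uB1,rad=50):
    a=np.radians(np.linspace(a0,a1,n+1));uB=np.linspace(uB0,uB1,n+1)
    u=uB+rad*np.cos(a);v=-rad*np.sin(a)
    for k in range(n):
        d=np.array([u[k+1]-u[k],v[k+1]-v[k]]);tx=[np.cos(a[k]),-np.sin(a[k])];ty=[-np.sin(a[k]),-np.cos(a[k])]
        print((np.array([d@tx,d@ty])/120).round(3),end=' ')
    print('\n end TCP u,v',u[-1],v[-1])
E
python3 -c "
from rot import *
path(6,0,45,-75,-82);path(6,45,90,-82,-84)"
```

```text
[-0.013  0.054] [-0.013  0.056] [-0.013  0.057] [-0.013  0.058] [-0.012  0.059] [-0.011  0.06 ] 
 end TCP u,v -46.64466094067262 -35.35533905932737
[-0.006  0.056] [-0.005  0.057] [-0.005  0.057] [-0.005  0.057] [-0.004  0.057] [-0.004  0.057] 
 end TCP u,v -84.0 -50.0
```

Emit:
apply_moves(
  dp=[
    [-0.013,0.054,0.01],
    [-0.013,0.056,0.01],
    [-0.013,0.057,0.01],
    [-0.013,0.058,0.01],
    [-0.012,0.059,0.01],
    [-0.011,0.06,0.01],
    [0,0,0],
  ],
  twist=[
    [0,0.002,0.0625],
    [0,0,0.0625],
    [0,0,0.0625],
    [0,0,0.0625],
    [0,0,0.0625],
    [0,0,0.0625],
    [0,0,0],
  ],
  jaw=[0,0,0,0,0,0,0],
)

```text
clock: 4.6
tcp_pos: [0.582, 0.0398, 0.2757]
orientation: [-2.936, 1.113, 0.002]
contact_force: [-1.0, 0.4, -0.6]
grip_width: 0.0855
```

```bash
python3 - <<'E'
from h import *
o=st();f=r.grab_frame('side');save('side6.png',cv2.resize(f['color'][130:270,250:400],None,fx=4,fy=4,interpolation=cv2.INTER_CUBIC))
E
```

```text
t 4.60 tcp [0.582  0.0398 0.2757] u(from toe,mm) -47.8 v -34.1 z 275.7 yaw -41.52 tilt [-0.05  0.13] g 85.5 F(u,v,z) [-0.9  0.5 -0.6]
```

View pics/side6.png

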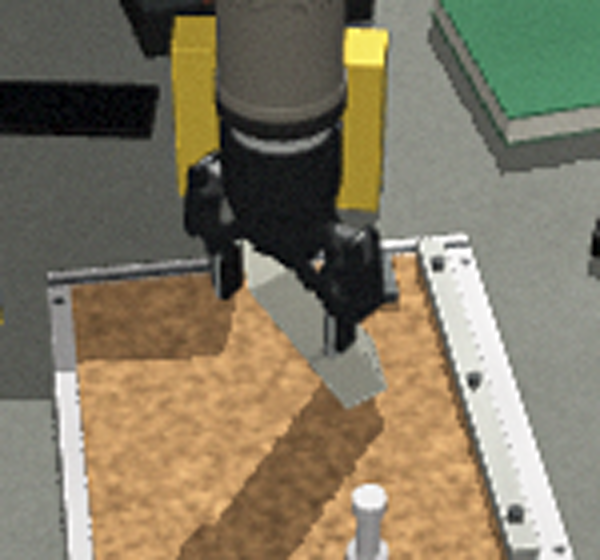

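Halfway round: the award is still held at the back finger and the other finger has swung to its side. I'll continue the turn.

Emit:
apply_moves(
  dp=[
    [-0.006,0.055,0.006],
    [-0.005,0.055,0.006],
    [-0.005,0.056,0.006],
    [-0.005,0.056,0.006],
    [-0.004,0.056,0.006],
    [-0.004,0.056,0.006],
    [0,0,0],
  ],
  twist=[
    [0,0,0.0603],
    [0,0,0.0603],
    [0,0,0.0603],
    [0,0,0.0603],
    [0,0,0.0603],
    [0,0,0.0603],
    [0,0,0],
  ],
  jaw=[0,0,0,0,0,0,0],
)

```text
clock: 5.35
tcp_pos: [0.5482, 0.027, 0.2728]
orientation: [-2.321, 2.108, 0.003]
contact_force: [-0.7, -0.1, -1.3]
grip_width: 0.0855
```

```bash
python3 - <<'E'
from h import *
o=st();print(o['joints'].round(2));f=r.grab_frame('side');save('side7.png',cv2.resize(f['color'][130:270,250:400],None,fx=4,fy=4,interpolation=cv2.INTER_CUBIC))
f=r.grab_frame('scene');save('scene7.png',cv2.resize(f['color'][180:330,280:450],None,fx=4,fy=4,interpolation=cv2.INTER_CUBIC))
E
```

```text
t 5.35 tcp [0.5482 0.027  0.2728] u(from toe,mm) -82.6 v -43.9 z 272.8 yaw -84.50 tilt [0.16 0.35] g 85.5 F(u,v,z) [-0.7 -0.  -1.3]
[-0.45  0.46  0.36  1.99 -0.25  0.73 -1.41]
```

View pics/side7.png

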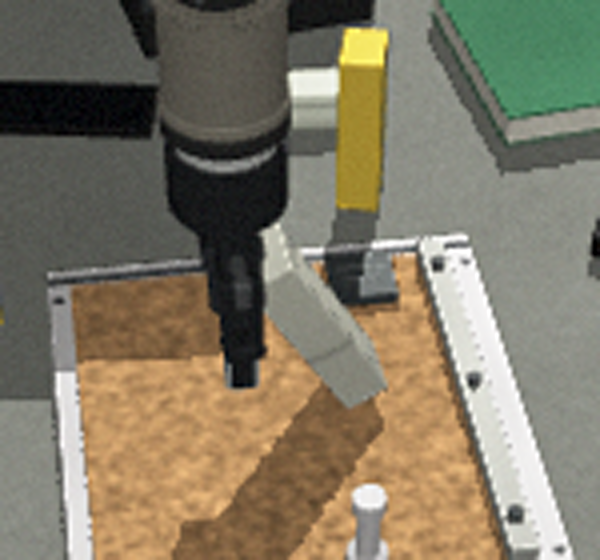

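View pics/scene7.png

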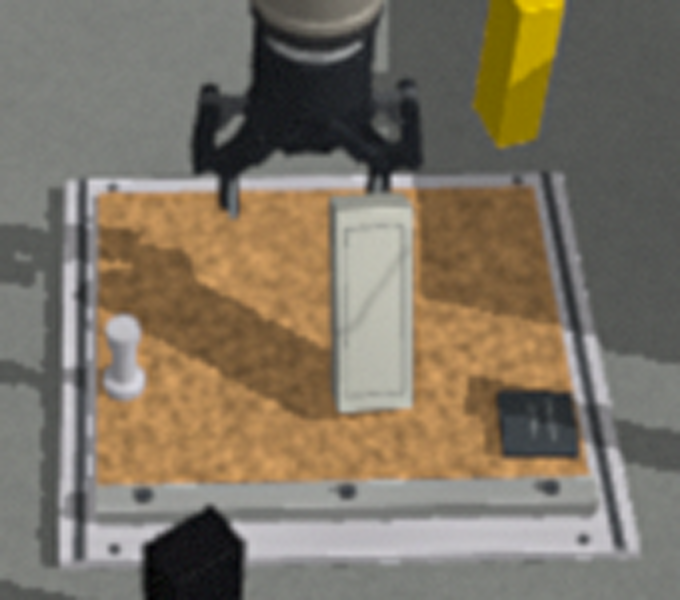

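The side crop shows the award leaning about 32° with its head edge on the finger. The scene crop shows it square (front up at (372,300)) and the free finger clear at (230,195). Now I'll bring the free finger in behind the head too, keeping the first one in place.

Emit:
apply_moves(
  dp=[
    [0,0,0],
    [-0.028,0,0],
    [-0.028,0,0],
    [-0.028,0,0],
    [-0.028,0,0],
    [-0.028,0,0],
    [-0.028,0,0],
    [-0.028,0,0],
    [-0.028,0,0],
    [-0.028,0,0],
    [-0.028,0,0],
    [-0.028,0,0],
    [-0.028,0,0],
    [0,0,0],
  ],
  twist=[
    [0,0,0.017],
    [0,0,0],
    [0,0,0],
    [0,0,0],
    [0,0,0],
    [0,0,0],
    [0,0,0],
    [0,0,0],
    [0,0,0],
    [0,0,0],
    [0,0,0],
    [0,0,0],
    [0,0,0],
    [0,0,0],
  ],
  jaw=[0,18,35,53,70,88,105,122,140,157,175,192,208,208],
)

```text
clock: 6.85
tcp_pos: [0.5473, 0.0707, 0.274]
orientation: [-2.292, 2.137, -0.0]
contact_force: [-2.0, -0.6, 2.4]
grip_width: 0.0159
```

```bash
python3 - <<'E'
from h import *
o=st();f=r.grab_frame('side');save('side8.png',cv2.resize(f['color'][130:270,250:400],None,fx=4,fy=4,interpolation=cv2.INTER_CUBIC))
f=r.grab_frame('scene');save('scene8.png',cv2.resize(f['color'][180:330,280:450],None,fx=4,fy=4,interpolation=cv2.INTER_CUBIC))
E
```

```text
t 6.85 tcp [0.5473 0.0707 0.274 ] u(from toe,mm) -79.6 v -0.2 z 274.0 yaw -85.98 tilt [0.32 0.34] g 15.9 F(u,v,z) [-2.  -0.4  2.4]
```

View pics/side8.png

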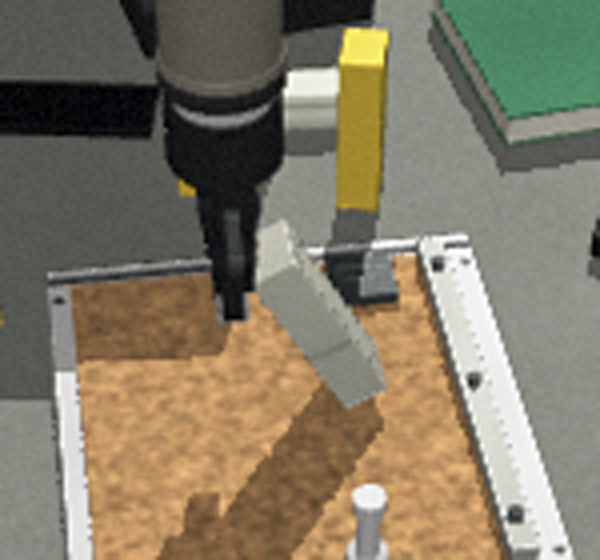

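View pics/scene8.png

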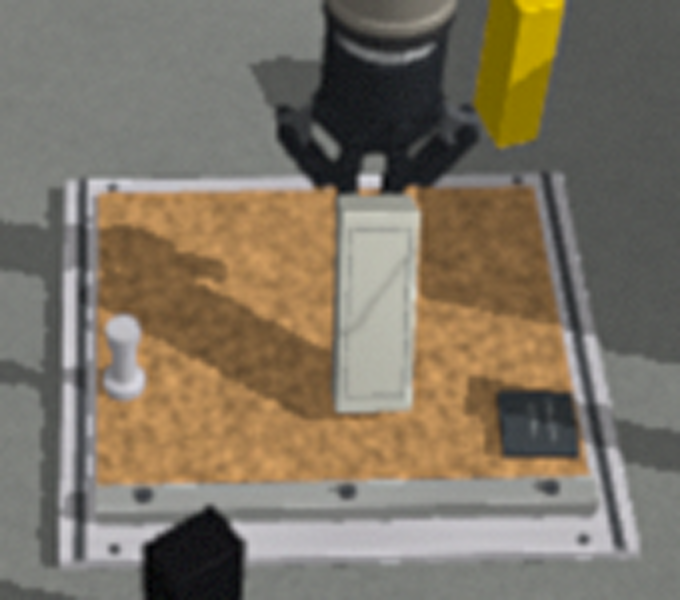

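Both fingers are now behind the head (scene crop (372,185)), and the award is steady with a slight yaw. I'll ease it to about 40°.

Emit:
apply_moves(
  dp=[
    [0,0.025,0.015],
    [0,0.03,0.02],
    [0,0.03,0.022],
    [0,0.03,0.022],
    [0,0.03,0.022],
    [0,0.025,0.02],
    [0,0,0],
  ],
  twist=[
    [0,0,-0.003],
    [0,0,-0.003],
    [0,0,0],
    [0,0,0],
    [0,0,0],
    [0,0,0],
    [0,0,0],
  ],
  jaw=[208,208,208,208,208,208,208],
)

```text
clock: 7.65
tcp_pos: [0.5235, 0.0676, 0.2574]
orientation: [-2.308, 2.125, 0.004]
contact_force: [-2.9, -1.6, 1.5]
grip_width: 0.0153
```

```bash
cat > look.py <<'E'
from h import *
import sys
n=sys.argv[1];o=st()
f=r.grab_frame('side');a=cv2.resize(f['color'][140:270,260:400],(560,520),interpolation=cv2.INTER_CUBIC)
P=world(f)
hsv=cv2.cvtColor(f['color'],cv2.COLOR_RGB2HSV)
U=(P[...,:2]-C)@ax*1e3+17;V=(P[...,:2]-C)@ay*1e3;Z=P[...,2]*1e3-16
g=f['scene'] if 'scene' in f else r.grab_frame('scene')
save(n+'_side.png',a)
save(n+'_scene.png',cv2.resize(g['color'][190:330,290:450],(640,560),interpolation=cv2.INTER_CUBIC))
# award pixels in scene: stone, above cork
Q=world(g);h2=cv2.cvtColor(g['color'],cv2.COLOR_RGB2HSV)
U=(Q[...,:2]-C)@ax*1e3+17;V=(Q[...,:2]-C)@ay*1e3;Z=Q[...,2]*1e3-16
m=(g['z_map']>0)&(h2[...,1]<50)&(h2[...,2]>100)&(Z>6)&(U>-160)&(U<75)&(abs(V)<45)
nn,lab,s,ce=cv2.connectedComponentsWithStats(m.astype(np.uint8));i=1+np.argmax(s[1:,4]);m=lab==i
q=np.stack([U[m],V[m],Z[m]],1)
# front face plane: fit by RANSAC-lite via percentile in v bins -> PCA on main face
from numpy.linalg import svd
best=None;rng=np.random.default_rng(0)
for _ in range(300):
    t=q[rng.choice(len(q),3,False)];nrm=np.cross(t[1]-t[0],t[2]-t[0]);L=np.linalg.norm(nrm)
    if L<50: continue
    nrm/=L;inl=abs((q-t[0])@nrm)<2.0
    if best is None or inl.sum()>best.sum(): best=inl
p=q[best];c=p.mean(0);n_=svd(p-c)[2][2];n_*=np.sign(n_[2])
print('face normal',n_.round(3),'lean deg',np.degrees(np.arctan2(n_[2],n_[0])).round(1),'n',len(p),'u %.0f..%.0f v %.0f..%.0f z %.0f..%.0f'%(*np.percentile(p[:,0],[1,99]),*np.percentile(p[:,1],[1,99]),*np.percentile(p[:,2],[1,99])))
# side edges yaw: per-u bins of v min/max
e=[(uu,np.percentile(s_[:,1],3),np.percentile(s_[:,1],97)) for uu in range(int(p[:,0].min())+8,int(p[:,0].max())-8,8) for s_ in [p[abs(p[:,0]-uu)<5]] if len(s_)>8]
e=np.array(e)
if len(e)>3: print('yaw rel plate(deg): +v edge %.1f  -v edge %.1f'%tuple(np.degrees(np.arctan(np.polyfit(e[:,0],e[:,k],1)[0])) for k in (2,1)))
E
python3 look.py p9
```

```text
t 7.65 tcp [0.5235 0.0676 0.2574] u(from toe,mm) -103.6 v -1.2 z 257.4 yaw -85.27 tilt [0.07 0.31] g 15.3 F(u,v,z) [-3.1 -1.3  1.5]
face normal [ 0.776 -0.048  0.629] lean deg 39.1 n 1113 u -159..-55 v -44..39 z 404..533
yaw rel plate(deg): +v edge 14.6  -v edge -20.9
```

View pics/p9_side.png

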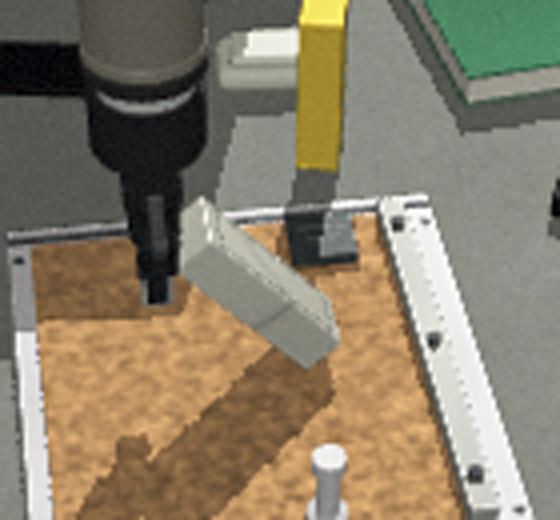

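View pics/p9_scene.png

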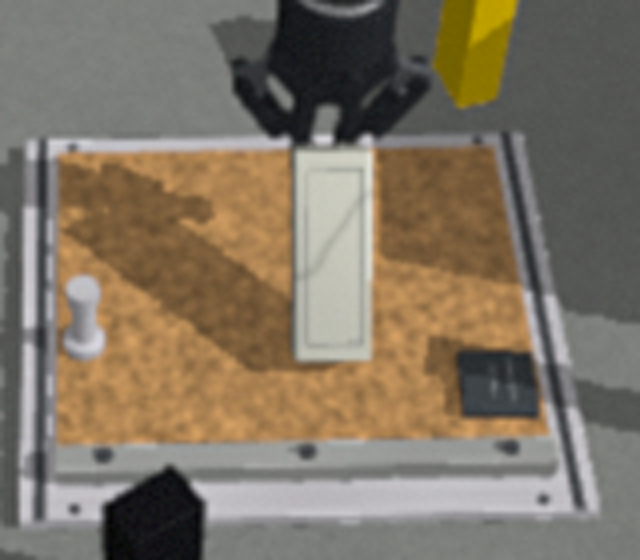

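At about 41° it is held steadily. Now I'll test whether pushing towards the bar slides the foot, or only rights it, which would do no harm.

Emit:
apply_moves(
  dp=[
    [0,-0.03,0],
    [0,-0.035,0],
    [0,-0.035,0],
    [0,-0.035,0],
    [0,0,0],
  ],
  twist=[
    [0,0,0],
    [0,0,0],
    [0,0,0],
    [0,0,0],
    [0,0,0],
  ],
  jaw=[208,208,208,208,208],
)

```text
clock: 8.25
tcp_pos: [0.5392, 0.0689, 0.2583]
orientation: [-2.311, 2.127, 0.012]
contact_force: [-1.5, 0.7, -0.7]
grip_width: 0.0161
```

```bash
sed -i 's/&(Z>6)/\&(Z>6)\&(Z<170)/' look.py; python3 look.py p10
```

```text
t 8.25 tcp [0.5392 0.0689 0.2583] u(from toe,mm) -87.9 v -1.3 z 258.3 yaw -85.26 tilt [-0.3   0.34] g 16.1 F(u,v,z) [-1.5  0.8 -0.7]
face normal [0.768 0.039 0.639] lean deg 39.8 n 569 u -48..39 v -25..23 z 23..128
yaw rel plate(deg): +v edge 1.0  -v edge -0.8
```

View pics/p10_side.png

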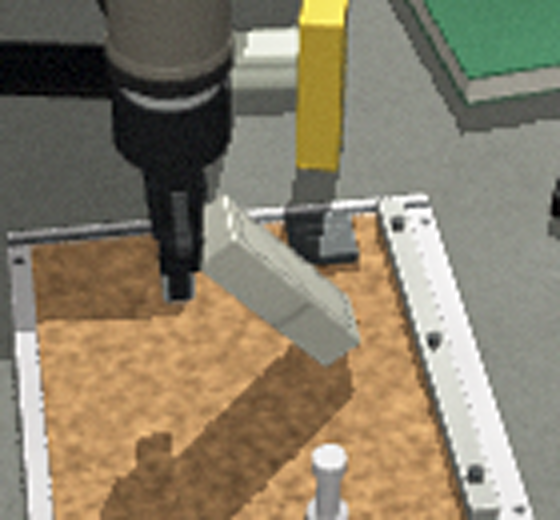

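It slides along at a constant lean of about 40°: the foot corner moved from (338,340) to (358,342). I'll keep pushing to the bar.

Emit:
apply_moves(
  dp=[
    [0,-0.035,0],
    [0,-0.035,0],
    [0,-0.035,0],
    [0,-0.035,0],
    [0,-0.035,0],
    [0,-0.035,0],
    [0,-0.035,0],
    [0,-0.035,0],
    [0,0,0],
  ],
  twist=[
    [-0.002,0,0],
    [0,0,0],
    [0,0,0],
    [0,0,0],
    [0,0,0],
    [0,0,0],
    [0,0,0],
    [0,0,0],
    [0,0,0],
  ],
  jaw=[208,208,208,208,208,208,208,208,208],
)

```text
clock: 9.25
tcp_pos: [0.5681, 0.071, 0.2578]
orientation: [2.301, -2.117, -0.038]
contact_force: [-2.2, 0.8, -1.7]
grip_width: 0.0158
```

```bash
python3 look.py p11
```

```text
t 9.25 tcp [0.5681 0.071  0.2578] u(from toe,mm) -58.9 v -1.7 z 257.8 yaw -85.25 tilt [-1.58  0.33] g 15.8 F(u,v,z) [-2.1  1.  -1.7]
face normal [ 0.756 -0.019  0.654] lean deg 40.9 n 563 u -24..66 v -24..23 z 23..127
yaw rel plate(deg): +v edge 0.4  -v edge 1.7
```

View pics/p11_side.png

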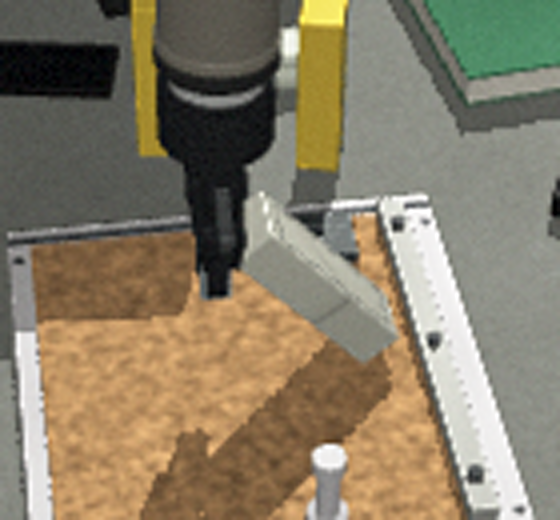

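View pics/p11_scene.png

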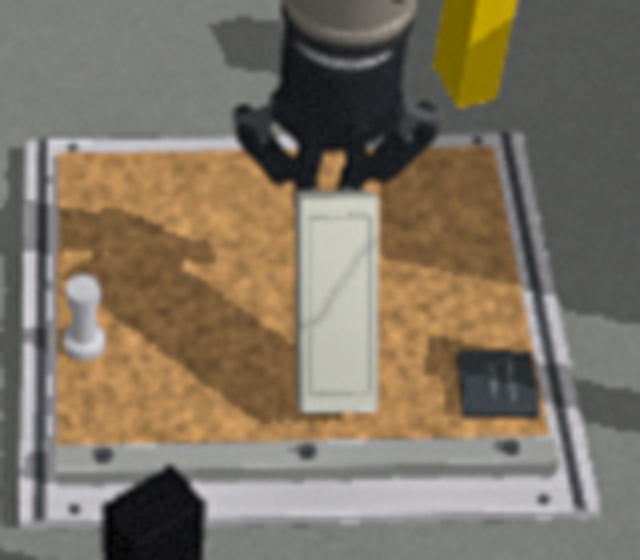

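Still sliding squarely at about 41°, though the tool has sagged 1.6°. I'll straighten it while pushing on.

Emit:
apply_moves(
  dp=[
    [0,-0.015,0],
    [0,-0.015,0],
    [0,-0.03,0],
    [0,-0.03,0],
    [0,-0.03,0],
    [0,-0.03,0],
    [0,0,0],
  ],
  twist=[
    [0.006,0,0],
    [0.006,0,0],
    [0.001,0,0],
    [0.001,0,0],
    [0.001,0,0],
    [0.001,0,0],
    [0,0,0],
  ],
  jaw=[208,208,208,208,208,208,208],
)

```text
clock: 10.05
tcp_pos: [0.5816, 0.0719, 0.2575]
orientation: [-2.309, 2.125, 0.014]
contact_force: [-1.4, -1.3, -1.3]
grip_width: 0.0152
```

```bash
python3 look.py p12
```

```text
t 10.05 tcp [0.5816 0.0719 0.2575] u(from toe,mm) -45.4 v -2.0 z 257.5 yaw -85.25 tilt [-0.24  0.51] g 15.2 F(u,v,z) [-1.5 -1.2 -1.3]
face normal [0.75  0.007 0.662] lean deg 41.4 n 563 u -7..74 v -25..24 z 34..126
yaw rel plate(deg): +v edge -0.1  -v edge -0.5
```

View pics/p12_side.png

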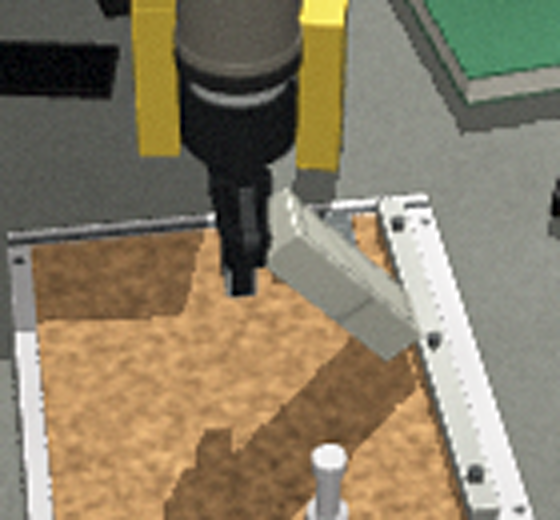

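Emit:
apply_moves(
  dp=[
    [0,-0.03,0],
    [0,-0.03,0],
    [0,-0.03,0],
    [0,-0.03,0],
    [0,0,0],
  ],
  twist=[
    [0.002,0,0],
    [0.001,0,0],
    [0.001,0,0],
    [0.001,0,0],
    [0,0,0],
  ],
  jaw=[208,208,208,208,208],
)

```text
clock: 10.65
tcp_pos: [0.5901, 0.0722, 0.2569]
orientation: [2.31, -2.127, -0.024]
contact_force: [-0.9, 0.5, -2.1]
grip_width: 0.0156
```

```bash
python3 look.py p13
```

```text
t 10.65 tcp [0.5901 0.0722 0.2569] u(from toe,mm) -36.8 v -2.5 z 256.9 yaw -85.27 tilt [-0.71  0.55] g 15.6 F(u,v,z) [-0.8  0.6 -2.1]
face normal [0.76  0.017 0.65 ] lean deg 40.6 n 523 u 2..74 v -26..23 z 41..126
yaw rel plate(deg): +v edge 0.9  -v edge 0.7
```

View pics/p13_side.png

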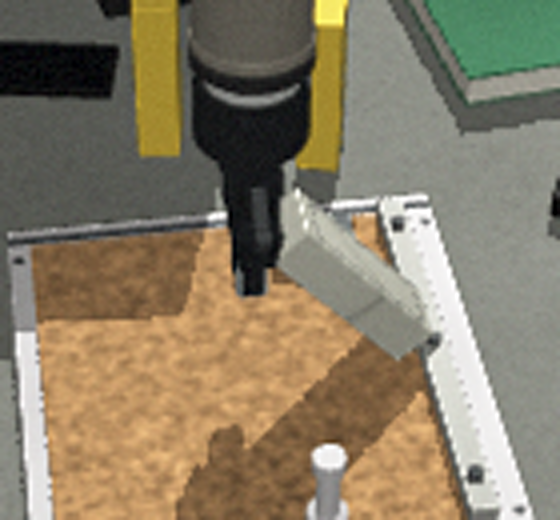

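Emit:
apply_moves(
  dp=[
    [0,-0.025,0],
    [0,-0.025,0],
    [0,-0.025,0],
    [0,0,0],
  ],
  twist=[
    [0.003,0,0],
    [0.002,0,0],
    [0.001,0,0],
    [0,0,0],
  ],
  jaw=[208,208,208,208],
)

```text
clock: 11.15
tcp_pos: [0.5912, 0.0718, 0.2563]
orientation: [2.304, -2.122, -0.04]
contact_force: [0.5, 0.7, -1.7]
grip_width: 0.0152
```

```bash
python3 look.py p14
```

```text
t 11.15 tcp [0.5912 0.0718 0.2563] u(from toe,mm) -35.8 v -3.0 z 256.3 yaw -85.30 tilt [-1.42  0.61] g 15.2 F(u,v,z) [ 0.5  0.6 -1.7]
face normal [ 0.75  -0.034  0.66 ] lean deg 41.3 n 488 u -0..74 v -26..23 z 41..127
yaw rel plate(deg): +v edge 0.2  -v edge 1.4
```

View pics/p14_side.png

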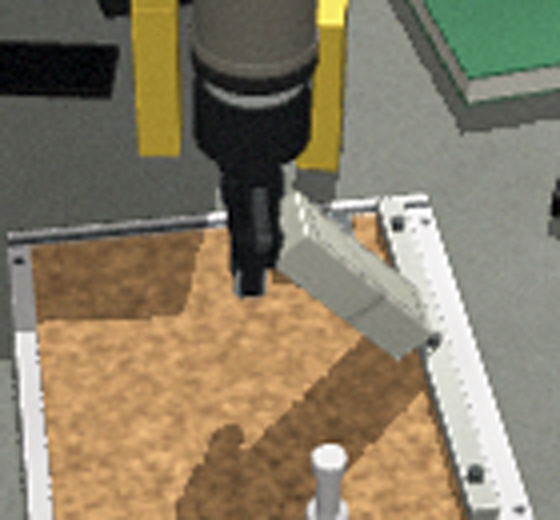

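The award has stopped moving and the tool yields, so the foot is against the bar's top edge. I'll ease the head down along the arc, with the fingers retreating and descending.

Emit:
apply_moves(
  dp=[
    [0,0.02,0.015],
    [0,0.025,0.024],
    [0,0.025,0.024],
    [0,0.025,0.024],
    [0,0,0],
  ],
  twist=[
    [0.003,0,0],
    [0.002,0,0],
    [0.002,0,0],
    [0.002,0,0],
    [0,0,0],
  ],
  jaw=[208,208,208,208,208],
)

```text
clock: 11.75
tcp_pos: [0.5781, 0.0708, 0.2454]
orientation: [-2.308, 2.127, 0.023]
contact_force: [-3.2, 0.0, 0.9]
grip_width: 0.0155
```

```bash
python3 look.py p15
```

```text
t 11.75 tcp [0.5781 0.0708 0.2454] u(from toe,mm) -49.0 v -2.8 z 245.4 yaw -85.31 tilt [-0.51  0.69] g 15.5 F(u,v,z) [-3.2  0.3  0.9]
face normal [ 0.677 -0.03   0.735] lean deg 47.4 n 517 u -12..73 v -25..24 z 38..118
yaw rel plate(deg): +v edge 1.0  -v edge -1.4
```

View pics/p15_side.png

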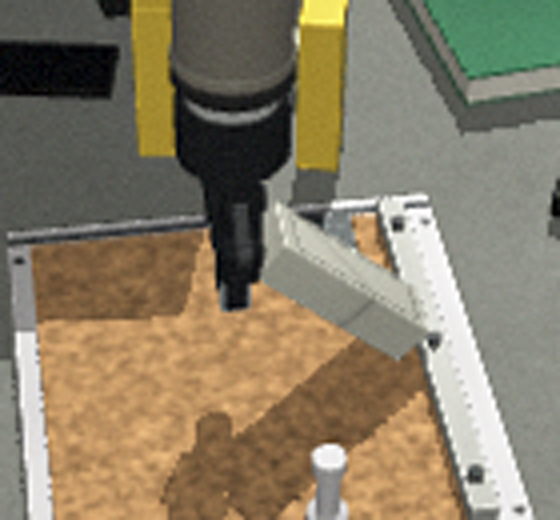

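Lean is 47°, steady, and the foot is unmoved at (400,355). I'll go on, mostly downward, so that the foot stays on the bar.

Emit:
apply_moves(
  dp=[
    [0,0.01,0.024],
    [0,0.012,0.024],
    [0,0.012,0.024],
    [0,0.012,0.024],
    [0,0,0],
  ],
  twist=[
    [0.003,0,0],
    [0.001,0,0],
    [0.001,0,0],
    [0.001,0,0],
    [0,0,0],
  ],
  jaw=[208,208,208,208,208],
)

```text
clock: 12.35
tcp_pos: [0.5721, 0.0705, 0.2328]
orientation: [-2.302, 2.121, 0.01]
contact_force: [-3.6, -0.2, -0.4]
grip_width: 0.0156
```

```bash
python3 look.py p16
```

```text
t 12.35 tcp [0.5721 0.0705 0.2328] u(from toe,mm) -54.9 v -2.7 z 232.8 yaw -85.30 tilt [0.15 0.73] g 15.6 F(u,v,z) [-3.6  0.1 -0.4]
face normal [ 0.582 -0.018  0.813] lean deg 54.4 n 510 u -20..74 v -25..24 z 40..108
yaw rel plate(deg): +v edge 1.6  -v edge -0.3
```

View pics/p16_side.png

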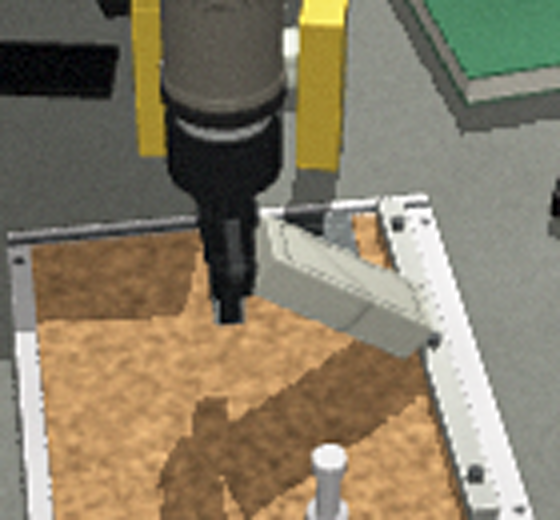

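Lean is 54°, still controlled, with the foot on the bar. I'll continue the same way.

Emit:
apply_moves(
  dp=[
    [0,0.014,0.027],
    [0,0.015,0.027],
    [0,0.015,0.027],
    [0,0.015,0.027],
    [0,0,0],
  ],
  twist=[
    [0,0,0],
    [0,0,0],
    [0,0,0],
    [0,0,0],
    [0,0,0],
  ],
  jaw=[208,208,208,208,208],
)

```text
clock: 12.95
tcp_pos: [0.5652, 0.0702, 0.2194]
orientation: [-2.302, 2.12, 0.01]
contact_force: [-2.5, -0.7, -1.9]
grip_width: 0.0158
```

```bash
python3 look.py p17
```

```text
t 12.95 tcp [0.5652 0.0702 0.2194] u(from toe,mm) -61.8 v -2.3 z 219.4 yaw -85.29 tilt [0.21 0.74] g 15.8 F(u,v,z) [-2.5 -0.4 -1.9]
face normal [0.478 0.021 0.878] lean deg 61.4 n 475 u -31..74 v -25..24 z 38..96
yaw rel plate(deg): +v edge 0.3  -v edge 1.3
```

View pics/p17_side.png

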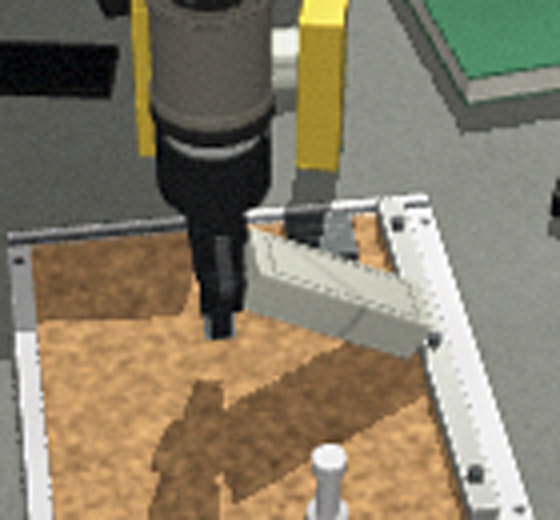

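Lean is 61°. Now I'll let the head slip down the fingers, retreating with less descent.

Emit:
apply_moves(
  dp=[
    [0,0.012,0.012],
    [0,0.014,0.012],
    [0,0.014,0.012],
    [0,0,0],
  ],
  twist=[
    [0,0,0],
    [0,0,0],
    [0,0,0],
    [0,0,0],
  ],
  jaw=[208,208,208,208],
)

```text
clock: 13.45
tcp_pos: [0.5611, 0.0699, 0.2155]
orientation: [-2.3, 2.119, 0.007]
contact_force: [-2.8, 0.3, -1.7]
grip_width: 0.0159
```

```bash
python3 look.py p18
```

```text
t 13.45 tcp [0.5611 0.0699 0.2155] u(from toe,mm) -65.9 v -2.3 z 215.5 yaw -85.30 tilt [0.36 0.76] g 15.9 F(u,v,z) [-2.8  0.6 -1.7]
face normal [ 0.427 -0.022  0.904] lean deg 64.7 n 512 u -34..74 v -25..24 z 36..89
yaw rel plate(deg): +v edge 0.1  -v edge 0.4
```

View pics/p18_side.png

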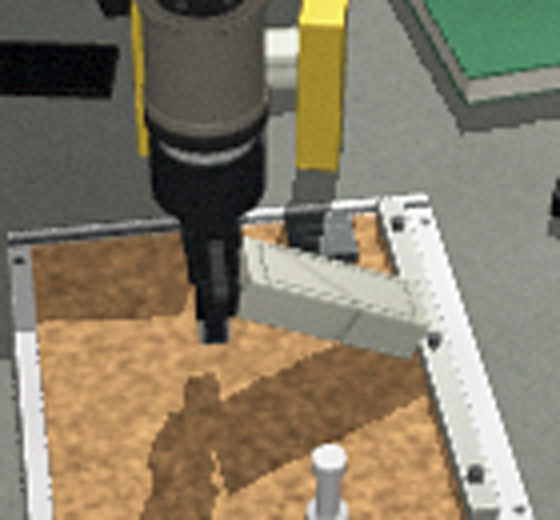

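Emit:
apply_moves(
  dp=[
    [0,0.002,0.022],
    [0,0.002,0.022],
    [0,0.002,0.022],
    [0,0.002,0.022],
    [0,0,0],
  ],
  twist=[
    [0,0,0],
    [0,0,0],
    [0,0,0],
    [0,0,0],
    [0,0,0],
  ],
  jaw=[208,208,208,208,208],
)

```text
clock: 14.05
tcp_pos: [0.5592, 0.0698, 0.2035]
orientation: [-2.302, 2.121, 0.01]
contact_force: [-3.0, -0.9, -2.3]
grip_width: 0.0155
```

```bash
python3 look.py p19
```

```text
t 14.05 tcp [0.5592 0.0698 0.2035] u(from toe,mm) -67.8 v -2.2 z 203.5 yaw -85.30 tilt [0.18 0.74] g 15.5 F(u,v,z) [-3.  -0.7 -2.3]
face normal [ 0.338 -0.033  0.941] lean deg 70.2 n 529 u -39..74 v -25..24 z 36..78
yaw rel plate(deg): +v edge -0.2  -v edge 0.1
```

View pics/p19_side.png

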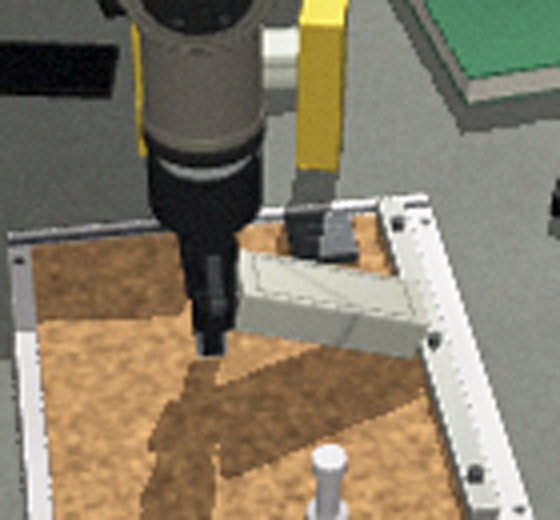

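Lean is 70° with the head edge about 47 mm up, sticking well. Going further straight down.

Emit:
apply_moves(
  dp=[
    [0,0.003,0.022],
    [0,0.003,0.022],
    [0,0.002,0.022],
    [0,0,0.015],
    [0,0,0],
  ],
  twist=[
    [0,0,0],
    [0,0,0],
    [0,0,0],
    [0,0,0],
    [0,0,0],
  ],
  jaw=[208,208,208,208,208],
)

```text
clock: 14.65
tcp_pos: [0.5575, 0.0697, 0.1932]
orientation: [-2.303, 2.122, 0.012]
contact_force: [-4.1, -0.7, -2.0]
grip_width: 0.0159
```

```bash
python3 look.py p20
```

```text
t 14.65 tcp [0.5575 0.0697 0.1932] u(from toe,mm) -69.5 v -2.1 z 193.2 yaw -85.29 tilt [0.05 0.73] g 15.9 F(u,v,z) [-4.2 -0.3 -2. ]
face normal [ 0.263 -0.009  0.965] lean deg 74.8 n 499 u -45..74 v -25..24 z 35..68
yaw rel plate(deg): +v edge 0.1  -v edge 0.2
```

View pics/p20_side.png

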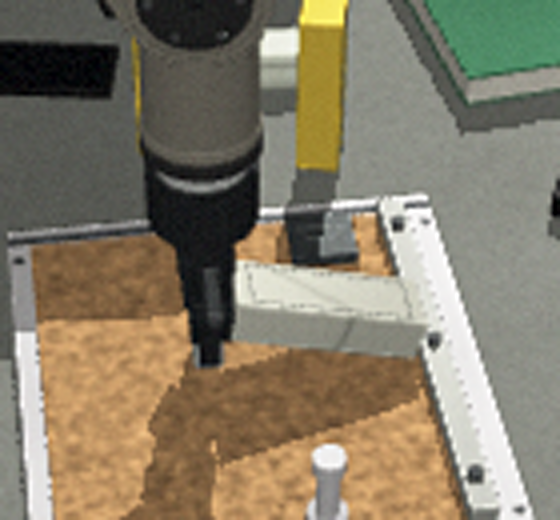

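The head edge is about 37 mm up and the fingertips about 5 mm above the cork. I'll let it slip down with sub-millimetre retreats.

Emit:
apply_moves(
  dp=[
    [0,0.008,0],
    [0,0.008,0],
    [0,0.008,0],
    [0,0,0],
  ],
  twist=[
    [0,0,0],
    [0,0,0],
    [0,0,0],
    [0,0,0],
  ],
  jaw=[208,208,208,208],
)

```text
clock: 15.15
tcp_pos: [0.5553, 0.0695, 0.194]
orientation: [-2.302, 2.12, 0.01]
contact_force: [-4.3, -0.2, -3.9]
grip_width: 0.016
```

```bash
python3 look.py p21
```

```text
t 15.15 tcp [0.5553 0.0695 0.194 ] u(from toe,mm) -71.7 v -2.1 z 194.0 yaw -85.30 tilt [0.2  0.75] g 16.0 F(u,v,z) [-4.3  0.2 -3.9]
face normal [0.081 0.007 0.997] lean deg 85.4 n 510 u -53..73 v -24..24 z 34..47
yaw rel plate(deg): +v edge -0.2  -v edge -0.5
```

Now 85.4°, with the head about 11 mm up and still held (about 4 N). I'll let the last part down.

Emit:
apply_moves(
  dp=[
    [0,0.006,0],
    [0,0.006,0],
    [0,0.008,0],
    [0,0.01,0],
    [0,0.01,0],
    [0,0,0],
  ],
  twist=[
    [0,0,0],
    [0,0,0],
    [0,0,0],
    [0,0,0],
    [0,0,0],
    [0,0,0],
  ],
  jaw=[208,208,208,208,208,208],
)

```text
clock: 15.85
tcp_pos: [0.5537, 0.0695, 0.1961]
orientation: [-2.296, 2.115, -0.001]
contact_force: [-1.7, 0.2, -0.7]
grip_width: 0.0155
```

```bash
python3 look.py p22
```

```text
t 15.85 tcp [0.5537 0.0695 0.1961] u(from toe,mm) -73.3 v -1.9 z 196.1 yaw -85.31 tilt [0.79 0.82] g 15.5 F(u,v,z) [-1.7  0.4 -0.7]
face normal [-0.005 -0.022  1.   ] lean deg 90.3 n 484 u -56..74 v -24..24 z 32..36
yaw rel plate(deg): +v edge -0.4  -v edge 0.6
```

View pics/p22_side.png

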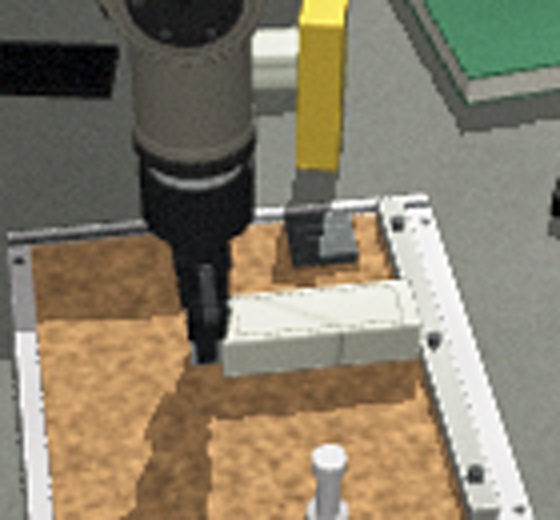

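View pics/p22_scene.png

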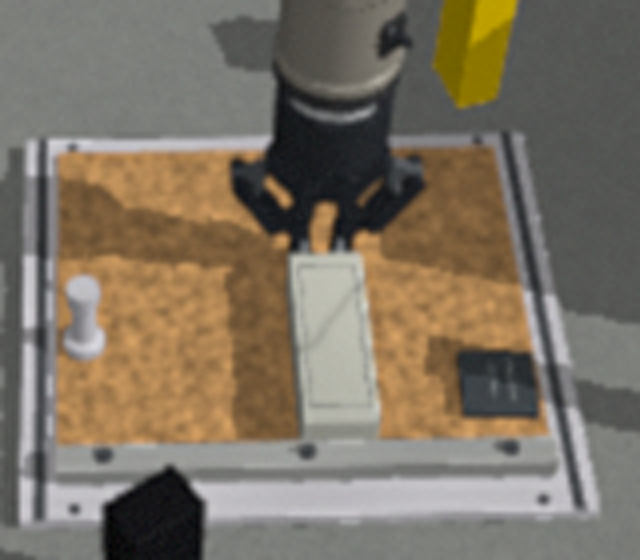

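It lies flat, front up, and the engraved border is visible. The foot is a few mm short of the bar (side crop (420,320)). I'll level and square the tool, then push the head end gently home with both fingers.

Emit:
apply_moves(
  dp=[
    [0,0,0],
    [0,-0.02,0],
    [0,-0.03,0],
    [0,-0.03,0],
    [0,-0.03,0],
    [0,-0.03,0],
    [0,0,0],
  ],
  twist=[
    [-0.005,0.006,-0.003],
    [0,0,0],
    [0,0,0],
    [0,0,0],
    [0,0,0],
    [0,0,0],
    [0,0,0],
  ],
  jaw=[208,208,208,208,208,208,208],
)

```text
clock: 16.65
tcp_pos: [0.5605, 0.0694, 0.1933]
orientation: [2.3, -2.106, -0.032]
contact_force: [0.7, -0.6, 0.7]
grip_width: 0.0161
```

```bash
python3 look.py p23
```

```text
t 16.65 tcp [0.5605 0.0694 0.1933] u(from toe,mm) -66.5 v -2.7 z 193.3 yaw -84.97 tilt [-1.77 -0.17] g 16.1 F(u,v,z) [ 0.6 -0.6  0.7]
face normal [-0.01  -0.014  1.   ] lean deg 90.6 n 478 u -57..74 v -24..24 z 31..36
yaw rel plate(deg): +v edge -0.6  -v edge 1.2
```

View pics/p23_side.png

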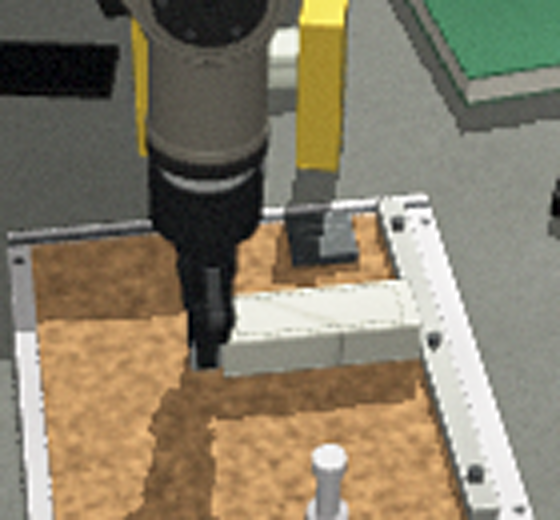

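The tool yielded instead (tilt -1.8°) and the award hardly moved. I'll push with the tilt corrected.

Emit:
apply_moves(
  dp=[
    [0,-0.02,-0.005],
    [0,-0.04,0],
    [0,-0.05,0],
    [0,-0.05,0],
    [0,0,0],
  ],
  twist=[
    [0.02,0,0],
    [0.015,0,0],
    [0.015,0,0],
    [0.015,0,0],
    [0.01,0,0],
  ],
  jaw=[208,208,208,208,208],
)

```text
clock: 17.25
tcp_pos: [0.5501, 0.0669, 0.1899]
orientation: [-2.291, 2.101, -0.034]
contact_force: [-0.4, -0.2, 2.7]
grip_width: 0.0155
```

```bash
python3 look.py p24
```

```text
t 17.25 tcp [0.5501 0.0669 0.1899] u(from toe,mm) -77.1 v -4.2 z 189.9 yaw -85.04 tilt [2.18 0.55] g 15.5 F(u,v,z) [-0.4 -0.2  2.7]
face normal [-0.001  0.012  1.   ] lean deg 90.1 n 500 u -55..74 v -25..24 z 31..36
yaw rel plate(deg): +v edge -0.0  -v edge -0.5
```

View pics/p24_side.png

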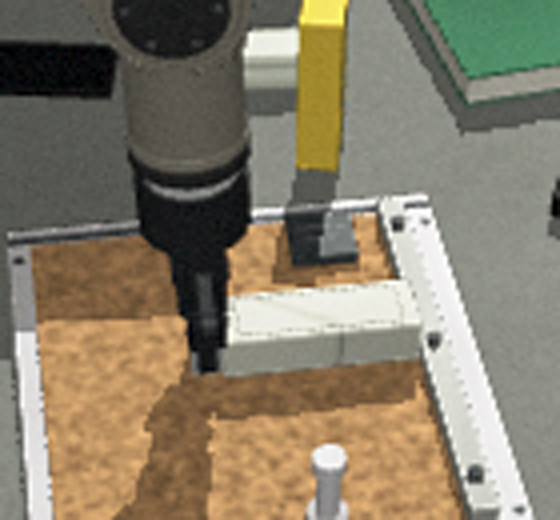

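View pics/p24_scene.png

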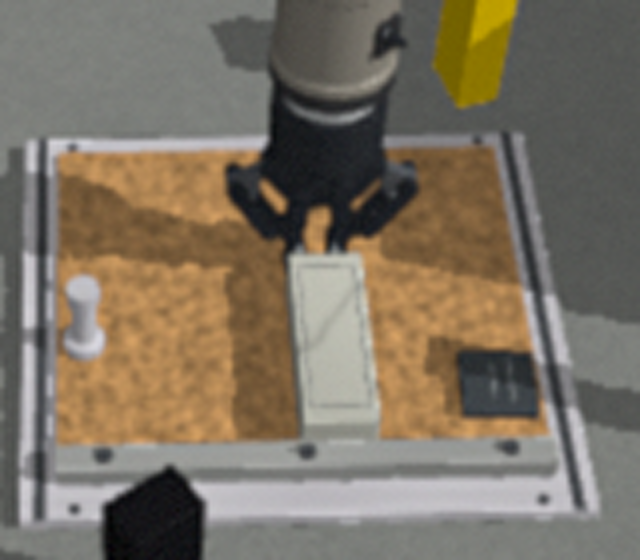

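The tool is tilting about its tips, so either the award is already home or the tips drag on the cork. I'll back off, level, rise, and look from above with the wrist camera.

Emit:
apply_moves(
  dp=[
    [0,0.05,-0.04],
    [0,0.1,-0.05],
    [0,0.05,-0.2],
    [0,0,-0.35],
    [0,0,-0.35],
    [0,0,-0.35],
    [0,-0.1,-0.2],
    [0,-0.2,0],
    [0,-0.2,0],
    [0,0,0],
    [0,0,0],
  ],
  twist=[
    [0,0,0],
    [-0.009,0,0],
    [-0.009,0.005,0],
    [0,0,0],
    [0,0,0],
    [0,0,0],
    [0,0,0],
    [0,0,0],
    [0,0,0],
    [0,0,0],
    [0,0,0],
  ],
  jaw=[208,208,208,208,208,208,208,208,208,208,208],
)

```text
clock: 18.45
tcp_pos: [0.5836, 0.07, 0.3864]
orientation: [-2.313, 2.122, -0.01]
contact_force: [-0.5, -1.2, -0.1]
grip_width: 0.0159
```

```bash
cat > wl.py <<'E'
from h import *
import sys
o=st();f=r.grab_frame('wrist');save(sys.argv[1]+'.png',f['color'])
P=world(f,o);ok=f['z_map']>0
U=(P[...,:2]-C)@ax*1e3+17;V=(P[...,:2]-C)@ay*1e3;Z=P[...,2]*1e3-16
hsv=cv2.cvtColor(f['color'],cv2.COLOR_RGB2HSV);st_=ok&(hsv[...,1]<70)&(hsv[...,2]>70)
def big(m):
    n,l,s,c=cv2.connectedComponentsWithStats(m.astype(np.uint8));i=1+np.argmax(s[1:,4]);return l==i
m=big(st_&(abs(Z-34)<5)&(abs(V)<60)&(U>-80)&(U<110))
b=big(st_&(abs(Z-14)<4)&(U>60)&(U<125))
pts=np.stack([U[m],V[m]],1).astype(np.float32);rc=cv2.minAreaRect(pts);print('award',rc,cv2.boxPoints(rc).round(1).tolist(),'z',np.median(Z[m]))
pb=np.stack([U[b],V[b]],1)
e=np.array([(v,np.percentile(q[:,0],3)) for v in np.arange(pb[:,1].min()+5,pb[:,1].max()-5,6) for q in [pb[abs(pb[:,1]-v)<3]] if len(q)>10])
ef=np.array([(v,np.percentile(q[:,0],98)) for v in np.arange(-18,19,4) for q in [pts[abs(pts[:,1]-v-np.median(pts[:,1]))<2]] if len(q)>5])
eh=np.array([(v,np.percentile(q[:,0],2)) for v in np.arange(-18,19,4) for q in [pts[abs(pts[:,1]-v-np.median(pts[:,1]))<2]] if len(q)>5])
for n,x in (('bar face',e),('foot',ef),('head',eh)):
    if len(x)>3: k=np.polyfit(x[:,0],x[:,1],1);print(n,'u at v=0 %.1f  ang %.2f deg'%(k[1],np.degrees(np.arctan(k[0]))))
E
python3 wl.py w25
```

```text
t 18.45 tcp [0.5836 0.07   0.3864] u(from toe,mm) -43.5 v -4.2 z 386.4 yaw -85.07 tilt [ 0.36 -0.17] g 15.9 F(u,v,z) [-0.6 -1.2 -0.1]
award ((10.890556335449219, 0.024133682250976562), (49.83480453491211, 138.93898010253906), 89.82389831542969) [[-58.70000076293945, -24.700000762939453], [80.30000305175781, -25.100000381469727], [80.4000015258789, 24.700000762939453], [-58.5, 25.200000762939453]] z 34.199059092684436
bar face u at v=0 81.4  ang -0.11 deg
foot u at v=0 77.8  ang -0.05 deg
head u at v=0 -55.1  ang 0.07 deg
```

View pics/w25.png

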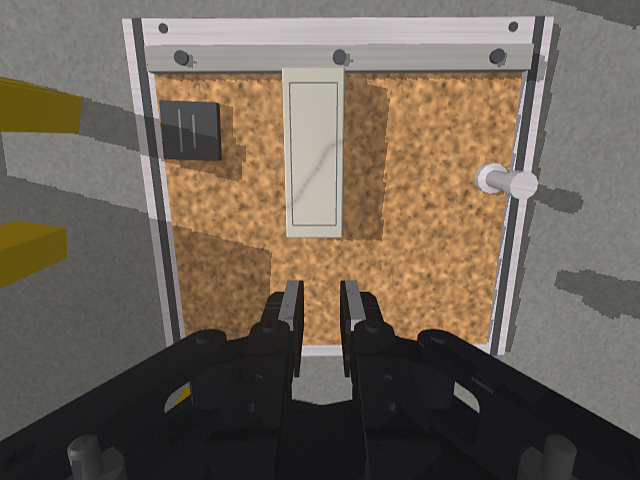

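From above: foot at wrist (313,68), touching the bar's lower edge line by eye. By measurement the award spans u -58.6 to 80.4 against a bar face at 81.4, and is square to 0.2°. That leaves at most a 1 mm gap, so I'll make one more confirming push with the tips higher off the cork.

Emit:
apply_moves(
  dp=[
    [0,0.17,0],
    [0,0.17,0],
    [0,0,0.3],
    [0,0,0.35],
    [0,0,0.35],
    [0,0,0.3],
    [0,0,0.15],
    [0,0,0.05],
    [0,0,0],
  ],
  twist=[
    [-0.003,-0.001,-0.001],
    [0,0,0],
    [0,0,0],
    [0,0,0],
    [0,0,0],
    [0,0,0],
    [0,0,0],
    [0,0,0],
    [0,0,0],
  ],
  jaw=[208,208,208,208,208,208,208,208,208],
)

```text
clock: 19.4
tcp_pos: [0.5348, 0.0658, 0.2019]
orientation: [2.317, -2.12, -0.003]
contact_force: [0.1, -0.0, -0.7]
grip_width: 0.0157
```

```bash
python3 -c "
from h import *
st()"
```

```text
t 19.40 tcp [0.5348 0.0658 0.2019] u(from toe,mm) -92.5 v -4.0 z 201.9 yaw -84.92 tilt [-0.1   0.03] g 15.7 F(u,v,z) [ 0.1 -0.1 -0.7]
```

Emit:
apply_moves(
  dp=[
    [-0.03,-0.08,0],
    [0,-0.06,0],
    [0,-0.03,0],
    [0,-0.03,0],
    [0,-0.04,0],
    [0,-0.05,0],
    [0,-0.05,0],
    [0,-0.05,0],
  ],
  twist=[
    [0,0,0],
    [0,0,0],
    [0,0,0],
    [0.002,0,0],
    [0.004,0,0],
    [0.006,0,0],
    [0.006,0,0],
    [0.006,0,0],
  ],
  jaw=[208,208,208,208,208,208,208,208],
)

```text
clock: 20.2
tcp_pos: [0.5602, 0.0707, 0.2014]
orientation: [2.307, -2.113, -0.031]
contact_force: [-22.4, -1.6, 14.8]
grip_width: 0.0155
```

```bash
python3 look.py p26
```

```text
t 20.20 tcp [0.5602 0.0707 0.2014] u(from toe,mm) -66.8 v -1.3 z 201.4 yaw -84.97 tilt [-1.34  0.24] g 15.5 F(u,v,z) [-22.4   0.4  14.8]
face normal [0.006 0.005 1.   ] lean deg 89.7 n 480 u -57..73 v -24..24 z 32..36
yaw rel plate(deg): +v edge -0.3  -v edge -0.7
```

View pics/p26_side.png

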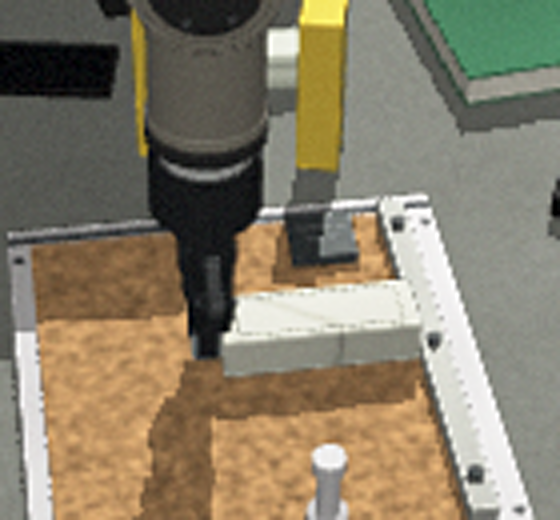

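A push of 22 N, well above the sliding friction, doesn't move it, so the foot is seated on the bar. I'll back away, rise and check.

Emit:
apply_moves(
  dp=[
    [0,0.03,0],
    [0,0.08,0],
    [0,0.15,0],
    [0,0.1,-0.1],
    [0,0,-0.3],
    [0,0,-0.35],
    [0,0,-0.35],
    [0,-0.15,-0.3],
    [0,-0.2,0],
    [0,-0.1,0],
    [0,0,0],
    [0,0,0],
  ],
  twist=[
    [0,0,0],
    [0,0,0],
    [0.008,0,0],
    [0,0,0],
    [0,0,0],
    [0,0,0],
    [0,0,0],
    [0,0,0],
    [0,0,0],
    [0,0,0],
    [0,0,0],
    [0,0,0],
  ],
  jaw=[208,208,208,208,208,208,208,208,208,208,208,208],
)

```text
clock: 21.5
tcp_pos: [0.5721, 0.0701, 0.3849]
orientation: [-2.304, 2.11, -0.003]
contact_force: [0.6, 0.1, -0.4]
grip_width: 0.016
```

```bash
python3 wl.py w27; python3 - <<'E'
from h import *
import pickle
f=r.grab_frame('scene');save('scene27.png',f['color']);g=pickle.load(open('scene0.pkl','rb'))[1]
d=cv2.absdiff(f['color'],g['color']).max(2);save('diff27.png',cv2.cvtColor((d>40).astype(np.uint8)*255,cv2.COLOR_GRAY2RGB))
c=cv2.imread('pics/w27.png');cv2.imwrite('pics/w27c.png',cv2.resize(c[20:260,140:540],None,fx=2,fy=2,interpolation=cv2.INTER_CUBIC))
E
```

```text
t 21.50 tcp [0.5721 0.0701 0.3849] u(from toe,mm) -54.9 v -3.0 z 384.9 yaw -84.98 tilt [0.77 0.66] g 16.0 F(u,v,z) [ 0.6  0.  -0.4]
award ((10.770416259765625, 0.04106712341308594), (49.869876861572266, 138.88525390625), 89.87826538085938) [[-58.70000076293945, -24.700000762939453], [80.19999694824219, -25.0], [80.30000305175781, 24.799999237060547], [-58.599998474121094, 25.100000381469727]] z 34.2065007617597
bar face u at v=0 81.5  ang -0.10 deg
foot u at v=0 77.7  ang 0.38 deg
head u at v=0 -55.1  ang -0.03 deg
```

View pics/w27c.png

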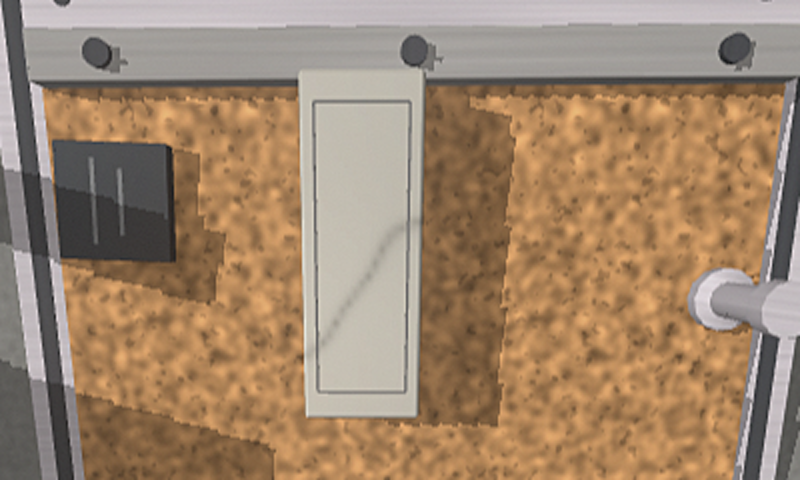

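View pics/scene27.png

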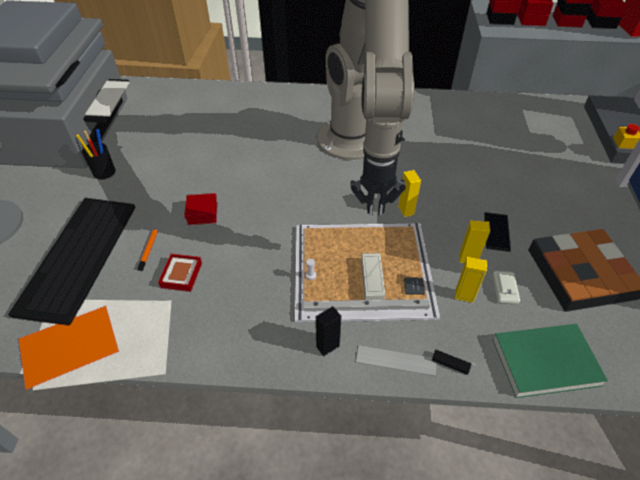

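View pics/diff27.png

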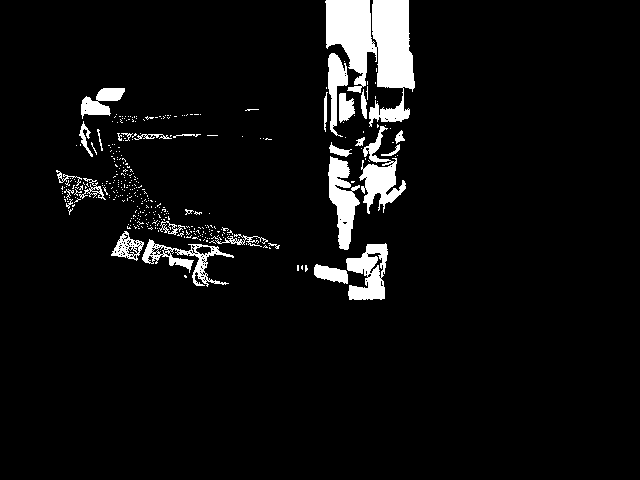

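After the 22 N push the award has not moved: head edge at u -58.6, so the 140 mm length puts the foot at 81.4, and the bar face measures 81.5. It is square and front up at wrist-crop (362,245). The before/after difference shows only the arm, shadows and the award, and the robot is clear. Handing in.

```bash
python3 -c "
from bench import r
print(r.hand_in())"
```

```text
the job is handed in; nothing more can be done
None
```

The award now lies on its back on the cork, front side up, with its foot flat against the stop bar. The job is handed in at about 21.6 s; the system gives no verdict.

**How it was done:** One finger pushed the award over from the front and another caught its back at about 20°. With both fingers behind its head, I slid it at about 40° lean until its foot met the bar. I then eased the head down and pushed the head end home. It was never gripped or lifted.

**Last checks:**
- **Lie and squareness:** it lies level and within about 0.2° of square to the bar. One rougher fit of the foot edge alone read 0.4–0.5°.
- **Contact with the bar:** the visible top face ends about 1 mm short of the measured bar face. Adding the 140 mm length to the head position gives contact to about 0.1 mm, within the 2 mm calibration. A final push of 22 N did not move it.
- **Surroundings:** the before-and-after scene images differ only in the award, the arm and shadows.

**What did not go cleanly:**
- **Final pushes:** the first two only tilted the tool, and its tips probably brushed the cork.
- **Lowering:** the head came down from about 37 to 11 mm within one 0.4 s move. The fingers were still carrying about 4 N afterwards, but I did not measure its turning speed during that step.

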